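# Slide the porous stone and the grid plate over the lip into the shear box

## Task

Load the shear box in the rig for the next test: lay the porous stone flat on the rig's infeed deck in front of the raised lip, then push it along the deck and over the lip so that it drops flat into the pocket under the crosshead. Then do the same with the ribbed grid plate, ribs up, so that it ends flat on top of the stone inside the pocket. Leave the weight, the ring, the loading pad and the jar where they stand.

Things in the scene. Friction and masses are not known exactly. Their poses are not given: they have to be found in the camera images.
- stone: plain grey-brown porous stone, a flat smooth disc 60 mm in diameter and 8 mm thick, about 0.05 kg, lying flat on the desk; origin at the centre of its underside, z up
- grid_plate: brass grid plate, a flat disc 60 mm in diameter, 7 mm high over its ribs (the solid plate is 5 mm thick), about 0.07 kg, lying flat on the desk with the ribs up; origin at the centre of its underside, z up
- rig: the shear box rig, fixed to the desk. Origin on the desk under the pocket's centre; x is the push direction along the lane (deck, then lip, then pocket), y across it, z up. Base 104 wide, x -165 to 50 mm. Brass walls 17 mm thick at the sides (x -50 to 33) and back of the pocket reach z 30; they leave a lane 66 mm wide over the lip
- rig_deck (a point): point on the flat infeed deck's top (z 20 mm in the rig), mid lane, 108 mm before the pocket's centre: a good place to lay a disc. The deck runs from rig x -165 (open end) to -46 mm. Low guides along both sides, top z 30, are 88 mm apart at the open end and narrow to 66 mm at x -50
- rig_lip (a point): middle of the lip's crest at its pocket edge, rig x -33, z 23 mm. The lip crosses the lane: a ramp rises from the deck (z 20) at x -46 to z 23 at x -37, then a flat crest to x -33, then a sheer drop into the pocket
- rig_pocket (a point): centre of the floor of the square 66 x 66 mm pocket (rig x and y -33 to 33), z 5 mm: 15 mm below the deck, 18 mm below the lip's crest. The seated stone's underside is here, the grid plate's 8 mm higher
- rig_crosshead (a point): top of the loading screw on the fixed crosshead, over the pocket, rig x 8, z 74 mm. The crosshead bar, rig x -2 to 18, z 44 to 58 mm, spans the lane on columns at x 8, y +-41 whose nuts and tips reach z 67: a disc cannot be lowered flat into the pocket from above
- weight: black slotted cast weight, disc 70 mm in diameter, 17 mm high, loose bystander; origin at the centre of its underside, z up
- ring: steel cutter ring, 70 mm in diameter, 30 mm high, open in the middle, loose bystander; origin at the centre of its underside, z up
- pad: brass loading pad, disc 59 mm in diameter with a boss, 26 mm high, loose bystander behind the rig; origin at the centre of its underside, z up
- jar: clear jar with a screw cap, 65 mm in diameter, 99 mm high, loose bystander standing to the right of the rig; origin at the centre of its underside, z up
- monitor: the computer screen on its foot, fixed, at the back right; the panel, 540 mm wide and 28 mm thick, hangs from 0.115 to 0.45 m above the desk, centred 38 mm in front (own -x) of the origin, which is under the foot on the desk; its width runs along own y, so keep the gripper and wrist clear of it
There are look-alikes about, which are no part of the job. There is more than one size of the grid_plate; the job needs the largest.

How it is judged:
By the outcome, as a careful person would: the job done as asked, in the order asked, and still so for the second after the job is handed in, with the robot touching nothing.
It also fails if it takes over 72 s, if anything falls off the work surface, if the arm or the gripper's body presses on something with over 40 N, if the wrist force passes 120 N, or if a joint passes its speed limit or range.

## Robot

A 6-joint arm with a two-finger parallel gripper is mounted at the origin on a cart in front of the work surface, level with it; the furniture and walls round the work are solid. World frame = base frame: x ahead of the robot, y to its left, z up, the work surface at z = 0. Lengths are in m, angles in rad, forces in N, time in s.
With the tool pointing down it reaches from about 0.35 to 0.875 m from the base axis. Payload 4.2 kg.
Tool frame: the origin (TCP) lies on the centre line of the jaws, within the pads' length; the fingertips stand 25 mm ahead of it and the grasp point (between the pads) lies 6 mm ahead of it; z points along the fingers, y is the line along which they close (so a half turn about z gives the same grasp; the last joint's range is limited). The gripper opens to 87 mm and grips with 3 to 60 N. Pads are 19 mm wide; open, the fingers measure 117 mm over their backs; the gripper's body (75 mm by 190 mm) begins 51 mm behind the grasp point.
Start: joints at [-0.892, 0.385, 0.008, 0, -1.194, -0.259], TCP at [0.255, -0.571, 0.248] pointing down, gripper open.
Joint ranges: [-3.14, 3.14], [-1.21, 2.06], [-1.07, 1.41], [-3.16, 2.05], [-2.99, -0.16], [-3.1, 3.1]. Speed limits (rad/s): [2.79, 2.79, 3.14, 3.14, 3.14, 3.14].

## Interface

Orientations are given as a rotation vector (axis times angle).
In Python, from plant import readout, read_camera, get_calibration, robot, cut_out gives the robot as it stands. The module is installed in compiled form; this text tells all that it offers.
- The arm moves only by the tool send_rows, never from a script. Its argument "steps" is a list of rows, each a list of 6 numbers: the shift along the world's x, y, z in m, then the turn, a rotation vector about the world's x, y, z in rad. A call has 1 to 20 rows; each row shifts and turns the commanded pose from where the row before left it; what a row does not reach is not made up. A row lasts 1/10 s, in which the tool goes at most 50 mm and 8.59 degrees, less where a joint would pass 70% of its speed; a pose out of reach is approached as far as the arm can. A call with a gripper value outside its range is refused whole. "hand" is the opening in per cent of the stroke, from 0 (shut) to 100 (fully open), set as the call begins (left out, the last holds). The fingers move at their own pace and stop on an object; "force" is the grip in N (left out, the last holds). Time passes only in rows, so rows that do not move let the fingers close. It gives the time, the measured TCP pose, the force, the opening and the grip force at its end, in the units of the state.
- readout.sense(): the state, without advancing time (a new reading comes with each control period).
- read_camera(name): name is "side" or "top"; returns (picture, depth): 420x560x3 uint8, red, green, blue; 420x560 float32, m along the optical axis (not along the pixel's ray), 0 where there is no reading.
- get_calibration(name): a dict with "fx", "fy", "cx", "cy" (pixels), "view" (4x4, takes a point from world to camera coordinates). Camera axes: x right, y up, looking along -z (the intrinsics and any distortion apply to the point x, -y, -z); pixel columns grow to the right and rows downward; lengths in m; the calibration is good to about 2 mm. A picture is of the moment at which its call begins. get_calibration takes no time and is no camera call.
- robot.sign_off(): hands the job in; it is judged then, once.
Trained networks look in the newest picture that a camera, given by its name, has taken for a name from the list of things; names that differ only in an ending like _2 or _b are one class to them, and where a whole thing is asked for, a point or a joint stands for the part that bears it (a point fixed in the world has none). Each returns a list of dicts, best first, with "p" (0 to 1); they miss things now and then, are a little off and sometimes report something else, mostly with a low value. They report only what shows in the picture. A call takes as long as a camera call. They do not tell look-alikes from the thing itself.
- cut_out(query, camera): "pixels" (420x560 bool, what is visible of it) and "rect" ([left, top, right, bottom] in pixels, round what is visible of it).
The state is a dict: "t": time; "qpos": joint angles; "dq": joint speeds; "joint_torque": joint torques, N m; "ee_pos": TCP position; "ee_rot": TCP orientation; "wrist_force": force on the tool from outside, world axes, zero at the start; "wrist_torque": the same for the moment, N m; "grip_width": opening from 0.0 (shut) to 1.0 (fully open); "finger_force": force on a finger pad.
Only numpy, scipy, OpenCV 4.12 (cv2) and the standard library are available. Lean on these libraries where they do the work, as an engineer would, in place of code of your own. Each camera call takes 0.05 s, during which the arm holds its last target. There are 200 camera calls.

## Working session

There is one attempt and no reset: what is moved stays moved. The work goes in short steps, Python scripts to look and compute and a tool call to move; the robot and the scene stay as the last step left them, time stands still between calls to the robot, and variables do not carry over. Pictures are saved under pics/ and viewed, at most 10 in all, crops included, and the job is handed in when it is done.

Besides the shell and the picture viewer there is one more tool, called after "Emit:" by a JSON object that holds its "method" and its "body", one argument or row to a line. send_rows: Moves the arm, as the interface text tells. Its arguments: {"type":"object","properties":{"steps":{"type":"array"},"hand":{"type":"number"},"force":{"type":"number"}},"required":["steps"]}

```bash
mkdir -p pics
cat > h.py <<'E'
import numpy as np, cv2
from plant import readout, read_camera, get_calibration, robot, cut_out
def pts(cam,d):
    c=get_calibration(cam); v,u=np.mgrid[0:420,0:560]
    P=np.stack([(u-c['cx'])/c['fx']*d,-(v-c['cy'])/c['fy']*d,-d,np.ones_like(d)],-1)
    W=P@np.linalg.inv(c['view']).T
    W=W[...,:3]; W[d<=0]=np.nan
    return W
def proj(cam,p):
    c=get_calibration(cam); q=c['view']@np.append(p,1)
    return c['cx']+c['fx']*q[0]/-q[2], c['cy']+c['fy']*-q[1]/-q[2]
E
python3 - <<'E'
from h import *
for c in ['top','side']:
    k=get_calibration(c); print({a:np.round(b,3).tolist() if hasattr(b,'__len__') else b for a,b in k.items()})
    p,d=read_camera(c); np.savez(f'{c}0.npz',p=p,d=d)
    cv2.imwrite(f'pics/{c}0.png',cv2.resize(p[...,::-1],(800,600)))
    W=pts(c,d)
    for n in ['stone','grid_plate','rig','weight','ring','pad','jar','monitor']:
        for r in cut_out(n,c)[:5]:
            m=r['pixels']; w=W[m]; print(c,n,round(r['p'],2),np.round(r['rect']).tolist(),np.round(np.nanmedian(w,0),3),np.round(np.nanpercentile(w,[3,97],axis=0),3).tolist())
print(readout.sense())
E
```

```text
{'fx': 443.8015651150044, 'fy': 443.8015651150044, 'cx': 278.0491886606913, 'cy': 210.7530355917561, 'view': [[0.016, -1.0, -0.021, -0.023], [0.997, 0.015, 0.072, -0.567], [-0.071, -0.022, 0.997, -0.953], [0.0, 0.0, 0.0, 1.0]]}
top stone 0.77 [278.0, 248.0, 305.0, 274.0] [ 0.46  -0.047  0.006] [[0.434, -0.073, 0.003], [0.486, -0.02, 0.01]]
top grid_plate 0.96 [383.0, 248.0, 410.0, 277.0] [ 0.457 -0.273  0.004] [[0.432, -0.299, -0.002], [0.485, -0.246, 0.008]]
top grid_plate 0.8 [230.0, 276.0, 249.0, 299.0] [0.4   0.072 0.002] [[0.382, 0.054, -0.002], [0.418, 0.09, 0.005]]
top grid_plate 0.54 [254.0, 299.0, 275.0, 315.0] [0.356 0.016 0.002] [[0.338, -0.002, -0.001], [0.373, 0.033, 0.005]]
top rig 0.73 [163.0, 154.0, 232.0, 261.0] [0.576 0.166 0.019] [[0.476, 0.106, 0.001], [0.673, 0.224, 0.063]]
top weight 0.74 [259.0, 189.0, 289.0, 223.0] [ 0.575 -0.011  0.097] [[0.547, -0.04, -0.0], [0.606, 0.019, 0.1]]
top weight 0.6 [332.0, 257.0, 362.0, 287.0] [ 0.442 -0.163  0.015] [[0.413, -0.19, 0.01], [0.475, -0.131, 0.018]]
top ring 0.63 [260.0, 189.0, 289.0, 220.0] [ 0.575 -0.012  0.097] [[
[... 1951 characters left out ...]
0.599, 0.024, 0.1]]
{'t': 0.9, 'qpos': array([-8.92375794e-01,  3.84705672e-01,  7.92621129e-03, -1.65866006e-05,
       -1.19399370e+00, -2.58587409e-01]), 'dq': array([ 0.00080495,  0.00148707, -0.00015356, -0.00078843,  0.00045173,
        0.00053677]), 'joint_torque': array([ 1.64033668e-05, -3.90449703e+01,  1.87625992e+01,  4.22434017e+00,
        1.55325537e-02, -4.01323075e-05]), 'ee_pos': array([ 0.25477383, -0.57070446,  0.24755447]), 'ee_rot': array([-6.54625295e-01,  3.07260768e+00, -2.15219615e-05]), 'wrist_force': array([-0.14036516, -0.19287726, -0.06137034]), 'wrist_torque': array([-0.0626837 , -0.00649785, -0.05697789]), 'finger_force': 0.0, 'grip_width': 0.9980957651648822}
```

Run:
```python
from h import *
z=np.load('top0.npz'); p,d=z['p'],z['d']
cv2.imwrite('pics/top_crop.png',cv2.resize(p[110:320,140:420,::-1],(800,600),interpolation=cv2.INTER_CUBIC))
# rig pose: crosshead/walls
for c in ['top','side']:
    z=np.load(c+'0.npz'); W=pts(c,z['d']).reshape(-1,3)
    W=W[np.isfinite(W).all(1)]
    s=W[(W[:,0]>.44)&(W[:,0]<.72)&(W[:,1]>.08)&(W[:,1]<.27)]
    b=s[(s[:,2]>.012)&(s[:,2]<.04)]
    print(c,len(b),cv2.minAreaRect(b[:,:2].astype(np.float32)))
    x=s[(s[:,2]>.04)&(s[:,2]<.09)]; print(cv2.minAreaRect(x[:,:2].astype(np.float32)),x.mean(0))
```

```text
top 3506 ((0.5884255170822144, 0.1524108499288559), (0.23564143478870392, 0.13553281128406525), 14.557122230529785)
((0.6375471353530884, 0.18359488248825073), (0.020972881466150284, 0.10377700626850128), 14.476402282714844) [0.63621464 0.18216075 0.05918788]
side 3545 ((0.5900764465332031, 0.1526871621608734), (0.24469059705734253, 0.15257644653320312), 14.029191970825195)
((0.6326808333396912, 0.19032728672027588), (0.020714320242404938, 0.10354556143283844), 14.589178085327148) [0.62914747 0.19806583 0.06040055]
```

View pics/top_crop.png

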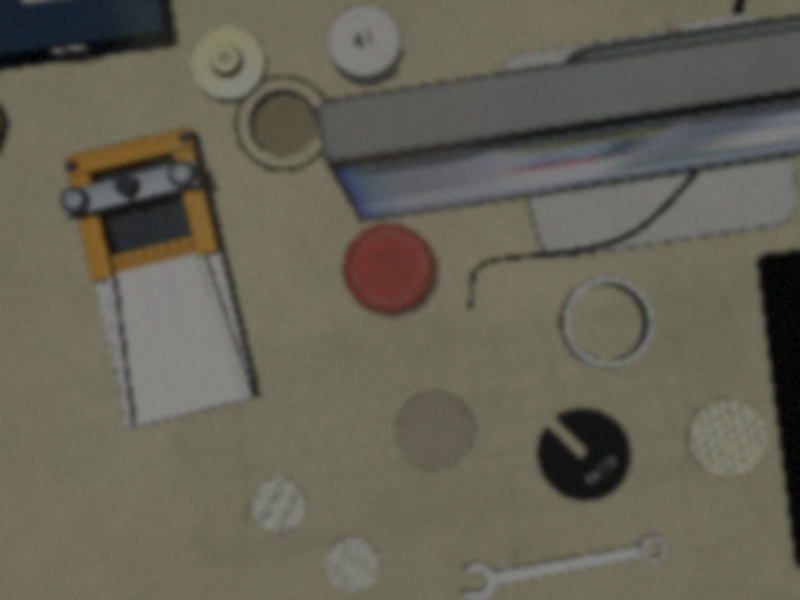

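View pics/side0.png

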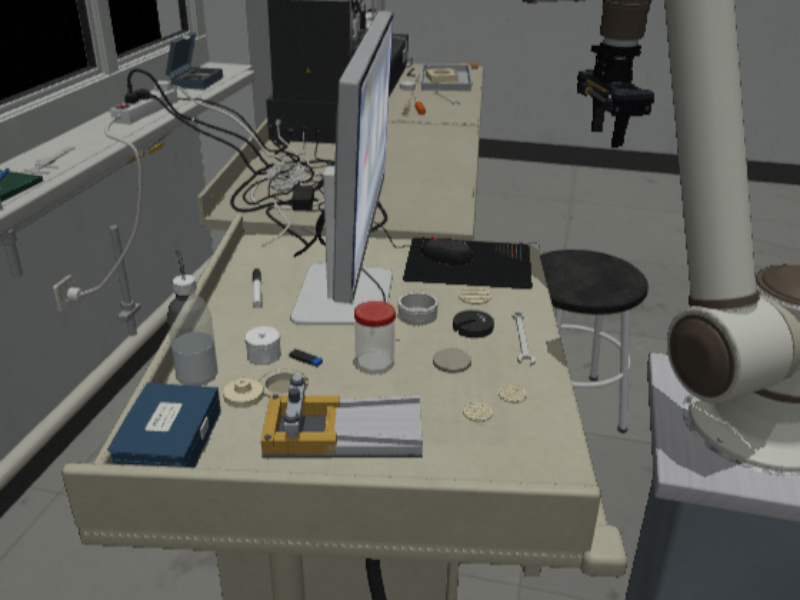

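```bash
cat >> h.py <<'E'
def ray(cam,u,v,z):
    c=get_calibration(cam); M=np.linalg.inv(c['view'])
    dr=M[:3,:3]@[(u-c['cx'])/c['fx'],-(v-c['cy'])/c['fy'],-1]; o=M[:3,3]
    return o+dr*(z-o[2])/dr[2]
E
python3 - <<'E'
from h import *
from scipy.optimize import minimize
for c in ['top','side']:
    z=np.load(c+'0.npz'); p,d=z['p'],z['d']; read_camera(c)
    for n,h in [('stone',.008),('grid_plate',.006)]:
        for r in cut_out(n,c)[:3]:
            v,u=np.nonzero(r['pixels']); P=np.array([ray(c,a,b,h)[:2] for a,b in zip(u,v)])
            # ring-extents centre (min enclosing rect) and size
            print(c,n,round(r['p'],2),np.round(P.mean(0),4),'mid',np.round((np.percentile(P,2,axis=0)+np.percentile(P,98,axis=0))/2,4),'dia',round(2*np.sqrt(len(P)*abs(np.linalg.det(np.array([ray(c,u.mean()+1,v.mean(),h)[:2]-ray(c,u.mean(),v.mean(),h)[:2],ray(c,u.mean(),v.mean()+1,h)[:2]-ray(c,u.mean(),v.mean(),h)[:2]])))/np.pi),4))
    W=pts(c,d).reshape(-1,3); W=W[np.isfinite(W).all(1)]
    s=W[(W[:,0]>.42)&(W[:,0]<.74)&(W[:,1]>.06)&(W[:,1]<.30)&(W[:,2]<.035)]
    def cost(q,full=False):
        cs,sn=np.cos(q[2]),np.sin(q[2]); e=s[:,:2]-q[:2]
        X=e[:,0]*cs+e[:,1]*sn; Y=-e[:,0]*sn+e[:,1]*cs
        ins=np.minimum.reduce([X+.165,.05-X,.052-abs(Y)])
        f=1/(1+np.exp(-ins/.001))
        # model height: deck 20 / pocket ignored / walls 30
        deck=(X<-.046)&(abs(Y)<.03)
        pocket=(abs(X)<.036)&(abs(Y)<.036)|(X>-.01)&(X<.06)
        up=(s[:,2]>.011)
        L=np.where(pocket,0,(f-up)**2)
        wallx=(X>-.06)&(X<-.02)&(abs(Y)>.036)&(abs(Y)<.05)
        L=L+np.where(wallx,np.clip(abs(s[:,2]-np.where(X>-.05,.03,.03))/.01,0,1)*.2,0)
        return L.sum()
    best=min((minimize(cost,[x,y,a],method='Nelder-Mead',options=dict(initial_simplex=[[x,y,a],[x+.005,y,a],[x,y+.005,a],[x,y,a+.04]])) for x in(.62,.635) for y in(.17,.185) for a in(.23,.26)),key=lambda r:r.fun)
    print(c,best.x,best.fun,len(s))
    q=best.x; cs,sn=np.cos(q[2]),np.sin(q[2])
    for nm,a,zz in [('deck',-.108,.02),('lip',-.033,.023),('pocket',0,.005),('xh',.008,.074)]:
        P=np.array([q[0]+a*cs,q[1]+a*sn,zz]); print(nm,np.round(P,4),np.round(proj(c,P),1))
    # screw-top
    for r in cut_out('rig',c)[:1]: pass
W=pts('top',np.load('top0.npz')['d']).reshape(-1,3); m=W[(W[:,2]>.11)&(W[:,0]>.45)&(W[:,0]<.9)&(W[:,1]<.2)&(W[:,1]>-.4)]
print('monitor',np.nanpercentile(m,[0.5,50,99.5],axis=0)); print(cv2.minAreaRect(m[:,:2].astype(np.float32)))
z=np.load('top0.npz'); im=z['p'].copy()
E
```

```text
top stone 0.64 [ 0.4602 -0.0473] mid [ 0.4607 -0.0466] dia 0.0605
top grid_plate 0.62 [0.3565 0.0143] mid [0.3562 0.0145] dia 0.0428
top grid_plate 0.59 [0.4005 0.0722] mid [0.4001 0.0724] dia 0.0416
top [0.62956141 0.18330882 0.25547471] 212.05975523961223 14551
deck [0.5251 0.156  0.02  ] [200.1 228.7]
lip [0.5976 0.175  0.023 ] [192.2 195.5]
pocket [0.6296 0.1833 0.005 ] [190.7 182.2]
xh [0.6373 0.1853 0.074 ] [182.7 174. ]
side stone 0.88 [ 0.4549 -0.0382] mid [ 0.4547 -0.0387] dia 0.0684
side grid_plate 0.74 [ 0.4514 -0.2624] mid [ 0.4513 -0.2624] dia 0.0637
side grid_plate 0.63 [0.3943 0.0817] mid [0.3947 0.0816] dia 0.0408
side grid_plate 0.46 [0.3501 0.0249] mid [0.3501 0.0249] dia 0.0438
side [0.62519409 0.18313563 0.25329613] 636.1762669269726 9729
deck [0.5206 0.1561 0.02  ] [266.1 295.1]
lip [0.5932 0.1749 0.023 ] [228.2 293.9]
pocket [0.6252 0.1831 0.005 ] [211.9 301.1]
xh [0.6329 0.1851 0.074 ] [206.1 272.9]
monitor [[ 0.59300552 -0.3934801   0.11493289]
 [ 0.63768386 -0.18112624  0.44183716]
 [ 0.85226987  0.10494716  0.45076258]]
((0.7620614767074585, -0.13874360918998718), (0.29288193583488464, 0.4845854640007019), 9.41749382019043)
```

Emit:
{"method": "send_rows", "body": {
  "steps": [
    [0.017, 0.044, 0, 0, 0, 0],
    [0.017, 0.044, 0, 0, 0, 0],
    [0.017, 0.044, 0, 0, 0, 0],
    [0.017, 0.044, 0, 0, 0, 0],
    [0.017, 0.044, 0, 0, 0, 0],
    [0.017, 0.044, 0, 0, 0, 0],
    [0.017, 0.044, 0, 0, 0, 0],
    [0.017, 0.044, 0, 0, 0, 0],
    [0.017, 0.044, -0.01, 0, 0, 0],
    [0.017, 0.044, -0.02, 0, 0, 0],
    [0.017, 0.044, -0.02, 0, 0, 0],
    [0.015, 0.044, -0.02, 0, 0, 0],
    [0, 0, -0.04, 0, 0, 0],
    [0, 0, -0.03, 0, 0, 0],
    [0, 0, 0, 0, 0, 0]
  ],
  "hand": 100,
  "force": 20
}}

```text
t: 2.8
ee_pos: [0.453, -0.0454, 0.1055]
ee_rot: [0.653, -3.064, -0.0]
wrist_force: [-0.8, -0.6, -0.1]
grip_width: 1.003
finger_force: 0.0
```

Run:
```python
from h import *
s=readout.sense(); t=s['ee_pos']; R=cv2.Rodrigues(s['ee_rot'])[0]; print(t,s['ee_rot'],s['qpos'],s['t'])
for c in ['side','top']:
    p,d=read_camera(c); W=pts(c,d)
    tips=[t+R@[0,sg*.051,.025] for sg in(1,-1)]+[t+R@[0,0,.025]]
    im=p[...,::-1].copy(); im=cv2.resize(im,None,fx=4,fy=4,interpolation=cv2.INTER_CUBIC)
    for q in tips:
        u,v=proj(c,q); cv2.circle(im,(int(u*4+2),int(v*4+2)),4,(0,0,255),1)
    u,v=proj(c,t); u,v=int(u*4),int(v*4)
    cv2.imwrite(f'pics/{c}1.png',im[max(v-220,0):v+280,max(0,u-300):u+300])
    # gripper body/tip points in tool frame
    L=(W-t)@R; k=np.isfinite(L).all(-1)&(abs(L[...,0])<.1)&(abs(L[...,1])<.13)&(L[...,2]<.03)&(L[...,2]>-.03)&(W[...,2]>.06)
    print(c,k.sum(),np.round(np.percentile(L[k],[2,50,98],axis=0),3).tolist())
```

```text
[ 0.45297603 -0.04538134  0.10550739] [ 6.53168325e-01 -3.06369734e+00 -4.21449713e-04] [ 2.58343591e-01  2.71653782e-01 -5.81313904e-01 -1.06132041e-03
 -7.26847893e-01 -1.40824100e+00] 2.8
side 279 [[-0.099, -0.048, -0.028], [-0.002, 0.054, 0.005], [0.013, 0.061, 0.025]]
top 31 [[-0.1, -0.033, 0.005], [-0.098, -0.019, 0.008], [-0.095, -0.006, 0.017]]
```

View pics/side1.png

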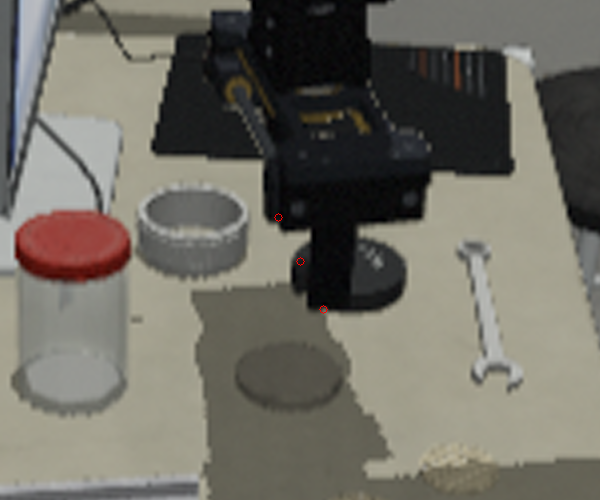

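Run:
```python
from h import *
s=readout.sense(); t=s['ee_pos']; R=cv2.Rodrigues(s['ee_rot'])[0]
c='side'; p,d=read_camera(c); W=pts(c,d); L=(W-t)@R
k=np.isfinite(L).all(-1)&(abs(L[...,0])<.03)&(L[...,1]>.03)&(L[...,1]<.08)&(L[...,2]<.03)&(L[...,2]>-.02)&(W[...,2]>.07)
print(k.sum(),np.round(np.percentile(L[k],[3,25,50,75,97],axis=0),4).tolist())
# dark-pixel silhouette width per row, x in tool frame at plane y=.0585
g=p.max(-1)
for r in range(420):
    u=np.nonzero(k[r])[0]
    if len(u): print(r,u.min(),u.max(),np.round(L[r,u].mean(0),4),g[r,u.min()-3:u.max()+4].tolist())
print('pred',[np.round(proj(c,t+R@[x,.0585,.0]),1).tolist() for x in(-.0095,.0095)],[np.round(proj(c,t+R@[0,.0585,zz]),1).tolist() for zz in(0,.015,.025)])
```

```text
185 [[-0.0086, 0.0504, -0.0188], [-0.0047, 0.053, -0.0094], [0.001, 0.0547, 0.0018], [0.0073, 0.0562, 0.0132], [0.0128, 0.0597, 0.0233]]
216 320 320 [-0.0087  0.0493 -0.0179] [164, 165, 165, 93, 9, 9, 12]
217 320 331 [ 0.0029  0.056  -0.0182] [163, 164, 163, 79, 12, 8, 11, 13, 10, 9, 13, 12, 8, 13, 27, 93, 90, 116]
218 320 331 [ 0.0011  0.0575 -0.0169] [162, 163, 161, 52, 11, 12, 9, 13, 13, 9, 12, 12, 12, 9, 25, 50, 50, 51]
219 320 331 [ 0.0017  0.0557 -0.0134] [163, 162, 138, 39, 11, 14, 14, 11, 10, 14, 12, 11, 9, 14, 37, 50, 52, 79]
220 320 330 [ 0.0007  0.0559 -0.0111] [163, 140, 71, 18, 11, 6, 12, 10, 17, 9, 9, 11, 4, 13, 40, 49, 53]
221 320 330 [ 0.0009  0.0557 -0.0086] [152, 69, 50, 17, 12, 12, 10, 12, 7, 15, 11, 7, 12, 18, 45, 51, 49]
222 320 330 [ 0.0011  0.0557 -0.0061] [116, 44, 44, 18, 7, 12, 14, 14, 13, 12, 9, 9, 10, 14, 52, 50, 50]
223 320 330 [ 0.0011  0.056  -0.0038] [62, 28, 28, 15, 9, 11, 11, 11, 9, 9, 11, 8, 13, 17, 45, 42, 51]
224 320 330 [ 0.0016  0.0549 -0.0007] [51, 26, 27, 7, 12, 11, 15, 11, 10, 11, 9, 8, 13, 9, 22, 32, 51]
225 320 330 [0.0021 0.0536 0.0025] [1
[... 321 characters left out ...]
, 8, 10, 11, 13, 12, 12, 12, 33, 50, 50]
229 320 329 [0.0014 0.0541 0.012 ] [40, 20, 16, 12, 12, 11, 11, 12, 13, 12, 10, 8, 14, 37, 50, 50]
230 320 329 [0.0018 0.0533 0.0151] [59, 19, 19, 11, 6, 7, 13, 8, 10, 13, 11, 10, 15, 43, 52, 52]
231 320 329 [0.0018 0.0537 0.0173] [79, 44, 24, 12, 13, 11, 11, 10, 10, 13, 12, 11, 15, 37, 45, 46]
232 320 329 [0.0018 0.0541 0.0196] [99, 79, 45, 13, 10, 7, 9, 13, 10, 10, 12, 12, 12, 22, 24, 28]
233 320 329 [0.0021 0.0536 0.0224] [98, 98, 55, 23, 23, 14, 17, 10, 15, 14, 17, 22, 19, 22, 29, 26]
234 320 323 [-0.0042  0.053   0.0246] [98, 99, 79, 72, 72, 53, 30, 21, 20, 18]
pred [[320.3, 225.6], [329.1, 224.8]] [[324.7, 225.2], [324.3, 231.3], [324.1, 235.3]]
```

Emit:
{"method": "send_rows", "body": {
  "steps": [
    [0.0, 0, -0.03, 0, 0, 0],
    [0, 0, -0.03, 0, 0, 0],
    [0, 0, 0, 0, 0, 0],
    [0, 0, 0, 0, 0, 0]
  ]
}}

```text
t: 3.35
ee_pos: [0.457, -0.0455, 0.0503]
ee_rot: [-0.654, 3.07, -0.001]
wrist_force: [-0.1, 0.6, -0.4]
grip_width: 1.002
finger_force: 0.0
```

Emit:
{"method": "send_rows", "body": {
  "steps": [
    [0.001, 0.001, -0.014, 0, 0, 0],
    [0, 0, -0.008, 0, 0, 0],
    [0, 0, 0, 0, 0, 0],
    [0, 0, 0, 0, 0, 0]
  ]
}}

```text
t: 3.75
ee_pos: [0.4574, -0.0443, 0.0277]
ee_rot: [-0.654, 3.071, -0.0]
wrist_force: [1.0, 0.0, -0.0]
grip_width: 0.998
finger_force: 0.0
```

Emit:
{"method": "send_rows", "body": {
  "steps": [
    [0, 0, 0, 0, 0, 0],
    [0, 0, 0, 0, 0, 0],
    [0, 0, 0, 0, 0, 0],
    [0, 0, 0, 0, 0, 0],
    [0, 0, 0, 0, 0, 0],
    [0, 0, 0, 0, 0, 0],
    [0, 0, 0, 0, 0, 0],
    [0, 0, 0, 0, 0, 0]
  ],
  "hand": 45,
  "force": 20
}}

```text
t: 4.55
ee_pos: [0.4568, -0.0443, 0.0268]
ee_rot: [-0.655, 3.073, 0.0]
wrist_force: [-0.2, 0.6, 1.5]
grip_width: 0.66
finger_force: 20.0
```

Emit:
{"method": "send_rows", "body": {
  "steps": [
    [0, 0, 0.03, 0, 0, 0],
    [0, 0, 0.04, 0, 0, 0],
    [0, 0, 0.03, 0, 0, 0],
    [0.006, 0.02, 0, 0, 0, 0.1405],
    [0.006, 0.02, 0, 0, 0, 0.1405],
    [0.006, 0.02, 0, 0, 0, 0.1405],
    [0.006, 0.02, 0, 0, 0, 0.1405],
    [0.006, 0.02, 0, 0, 0, 0.1405],
    [0.007, 0.02, 0, 0, 0, 0.1405],
    [0.007, 0.02, 0, 0, 0, 0.1405],
    [0.007, 0.02, 0, 0, 0, 0.1405],
    [0.007, 0.02, 0, 0, 0, 0.1405],
    [0.007, 0.02, 0, 0, 0, 0.1405],
    [0, 0, 0, 0, 0, 0],
    [0, 0, 0, 0, 0, 0],
    [0, 0, 0, 0, 0, 0]
  ]
}}

```text
t: 6.15
ee_pos: [0.5211, 0.1549, 0.1263]
ee_rot: [2.482, -1.924, -0.001]
wrist_force: [-0.1, 0.2, -1.0]
grip_width: 0.665
finger_force: 19.9
```

Run:
```python
from h import *
s=readout.sense(); t=s['ee_pos']; R=cv2.Rodrigues(s['ee_rot'])[0]; print(t,s['qpos'][[0,5]],np.degrees(np.arctan2(R[1,1],R[0,1])))
for c in ['side','top']:
    p,d=read_camera(c); 
    im=cv2.resize(p[...,::-1],None,fx=4,fy=4,interpolation=cv2.INTER_CUBIC)
    u,v=proj(c,np.array([.57,.17,.05])); u,v=int(u*4),int(v*4)
    cv2.imwrite(f'pics/{c}2.png',im[v-270:v+230,max(0,u-350):u+350])
```

```text
[0.52105983 0.1548604  0.12633884] [ 0.58715484 -0.33476559] -165.54996825958867
```

View pics/side2.png

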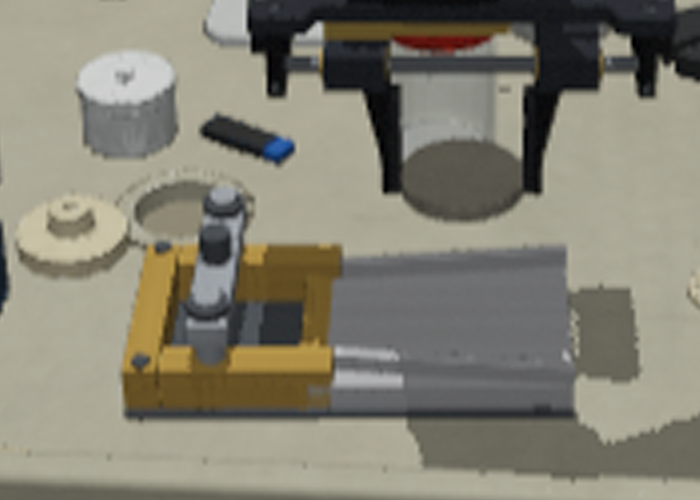

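Emit:
{"method": "send_rows", "body": {
  "steps": [
    [0.001, 0.001, -0.025, 0, 0, 0],
    [0, 0, -0.025, 0, 0, 0],
    [0, 0, -0.015, 0, 0, 0],
    [0, 0, -0.009, 0, 0, 0],
    [0, 0, 0, 0, 0, 0],
    [0, 0, 0, 0, 0, 0]
  ]
}}

```text
t: 6.85
ee_pos: [0.5232, 0.1566, 0.0533]
ee_rot: [-2.484, 1.922, -0.001]
wrist_force: [-0.3, 0.5, -0.8]
grip_width: 0.663
finger_force: 19.9
```

Emit:
{"method": "send_rows", "body": {
  "steps": [
    [0, 0, -0.003, 0, 0, 0],
    [0, 0, -0.002, 0, 0, 0],
    [0, 0, 0, 0, 0, 0],
    [0, 0, 0, 0, 0, 0]
  ]
}}

```text
t: 7.25
ee_pos: [0.5228, 0.1567, 0.048]
ee_rot: [-2.485, 1.922, -0.0]
wrist_force: [0.3, 0.6, -0.3]
grip_width: 0.668
finger_force: 19.9
```

Emit:
{"method": "send_rows", "body": {
  "steps": [
    [0, 0, -0.001, 0, 0, 0],
    [0, 0, 0, 0, 0, 0]
  ]
}}

```text
t: 7.45
ee_pos: [0.5229, 0.1568, 0.0469]
ee_rot: [-2.485, 1.922, -0.0]
wrist_force: [-0.7, -0.5, -0.3]
grip_width: 0.664
finger_force: 19.9
```

Emit:
{"method": "send_rows", "body": {
  "steps": [
    [0, 0, 0, 0, 0, 0],
    [0, 0, 0, 0, 0, 0],
    [0, 0, 0, 0, 0, 0],
    [0, 0, 0, 0, 0, 0],
    [0, 0, 0.02, 0, 0, 0],
    [0, 0, 0.03, 0, 0, 0],
    [0, 0, 0.03, 0, 0, 0]
  ],
  "hand": 85
}}

```text
t: 8.15
ee_pos: [0.5224, 0.1564, 0.1273]
ee_rot: [2.484, -1.921, -0.001]
wrist_force: [-0.1, 0.3, 0.9]
grip_width: 0.851
finger_force: 0.0
```

Emit:
{"method": "send_rows", "body": {
  "steps": [
    [-0.005, -0.001, 0, 0, 0, -0.1428],
    [-0.005, -0.001, 0, 0, 0, -0.1428],
    [-0.005, -0.001, 0, 0, 0, -0.1428],
    [-0.005, -0.001, 0, 0, 0, -0.1428],
    [-0.005, -0.001, 0, 0, 0, -0.1428],
    [-0.005, -0.002, 0, 0, 0, -0.1428],
    [-0.005, -0.002, 0, 0, 0, -0.1428],
    [-0.005, -0.002, 0, 0, 0, -0.1428],
    [-0.005, -0.002, 0, 0, 0, -0.1428],
    [-0.005, -0.001, 0, 0, 0, -0.1428],
    [-0.005, -0.001, 0, 0, 0, -0.1428],
    [0, 0, -0.03, 0, 0, 0],
    [0, 0, -0.03, 0, 0, 0],
    [0, 0, -0.014, 0, 0, 0],
    [0, 0, 0, 0, 0, 0],
    [0, 0, 0, 0, 0, 0]
  ],
  "hand": 20
}}

```text
t: 9.75
ee_pos: [0.4681, 0.1418, 0.053]
ee_rot: [-0.398, 3.116, -0.0]
wrist_force: [-0.2, -0.3, 0.3]
grip_width: 0.205
finger_force: 0.0
```

```bash
cat > look.py <<'E'
import sys
from h import *
n=sys.argv[1]
s=readout.sense(); t=s['ee_pos']; R=cv2.Rodrigues(s['ee_rot'])[0]; print(t,s['qpos'][[0,5]],np.degrees(np.arctan2(R[1,1],R[0,1])))
out=[]
for c in ['side','top']:
    p,d=read_camera(c); np.savez(f'{c}{n}.npz',p=p,d=d)
    im=cv2.resize(p[...,::-1],None,fx=4,fy=4,interpolation=cv2.INTER_CUBIC)
    u,v=proj(c,np.array([.57,.17,.05])); u,v=int(u*4),int(v*4)
    out.append(im[v-300:v+220,u-210:u+190] if c=='top' else im[v-300:v+220,u-200:u+200])
cv2.imwrite(f'pics/l{n}.png',np.hstack(out))
E
python3 look.py 3
```

```text
[0.46806967 0.14178436 0.05304034] [ 0.62713403 -1.94394133] 104.57328217000244
```

View pics/l3.png

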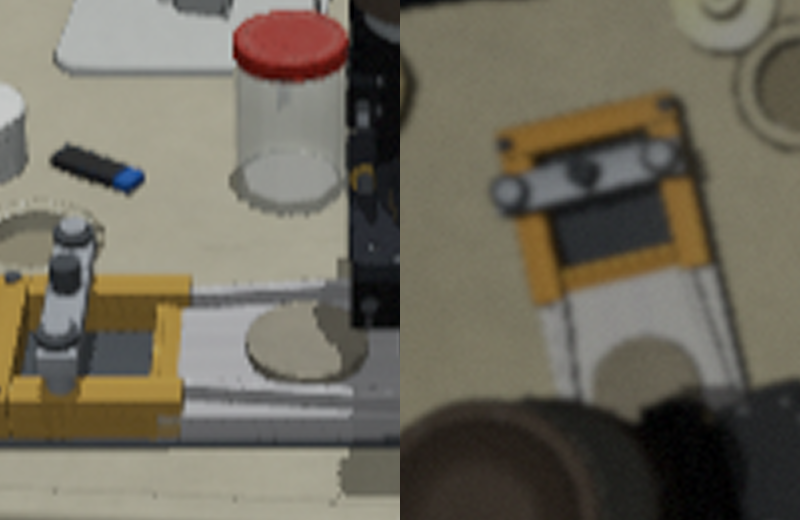

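Emit:
{"method": "send_rows", "body": {
  "steps": [
    [0, 0, -0.003, 0, 0, 0],
    [0.0097, 0.0025, 0, 0, 0, 0],
    [0.0097, 0.0025, 0, 0, 0, 0],
    [0.0097, 0.0025, 0, 0, 0, 0],
    [0.0097, 0.0025, 0, 0, 0, 0],
    [0.0097, 0.0025, 0, 0, 0, 0],
    [0.0097, 0.0025, 0, 0, 0, 0],
    [0.0097, 0.0025, 0, 0, 0, 0],
    [0.0068, 0.0018, 0, 0, 0, 0],
    [0.0068, 0.0018, 0, 0, 0, 0],
    [0.0068, 0.0018, 0, 0, 0, 0],
    [0.0068, 0.0018, 0, 0, 0, 0],
    [0.0068, 0.0018, 0, 0, 0, 0],
    [0.0068, 0.0018, 0, 0, 0, 0],
    [0.0029, 0.0007, 0, 0, 0, 0],
    [0, 0, 0, 0, 0, 0]
  ]
}}

```text
t: 11.45
ee_pos: [0.5783, 0.1702, 0.0497]
ee_rot: [0.397, -3.113, 0.001]
wrist_force: [0.5, 0.1, 0.5]
grip_width: 0.195
finger_force: 0.0
```

```bash
python3 look.py 4
```

```text
[0.57827149 0.17018617 0.0496649 ] [ 0.55426442 -1.87081331] 104.53381706301055
```

View pics/l4.png

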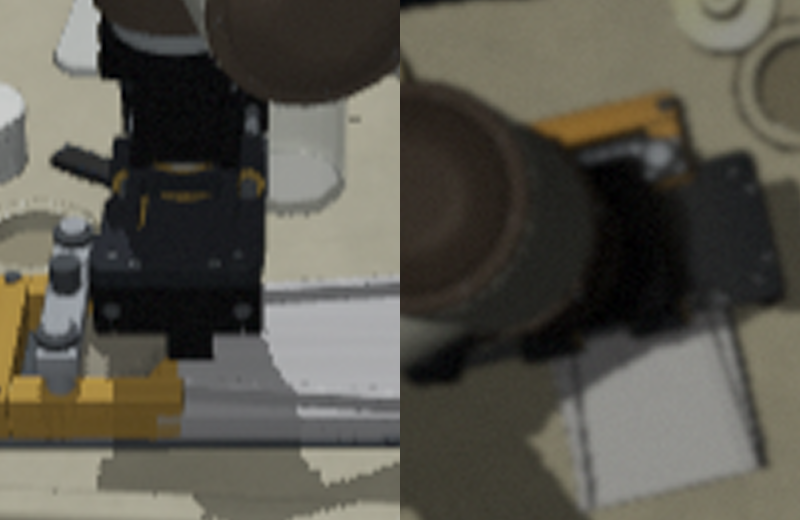

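Emit:
{"method": "send_rows", "body": {
  "steps": [
    [0.0039, 0.001, 0, 0, 0, 0],
    [0.0039, 0.001, 0, 0, 0, 0],
    [0.0029, 0.0008, 0, 0, 0, 0],
    [0, 0, 0, 0, 0, 0],
    [0, 0, 0, 0, 0, 0]
  ]
}}

```text
t: 12.05
ee_pos: [0.5903, 0.1735, 0.0497]
ee_rot: [-0.398, 3.116, 0.0]
wrist_force: [-0.3, 0.2, 0.7]
grip_width: 0.197
finger_force: 0.0
```

```bash
cat > pk.py <<'E'
from h import *
# heights within pocket seen by each camera, rig frame
for c in ['side','top']:
    p,d=read_camera(c); W=pts(c,d); e=W[...,:2]-[.627,.183]; a=.2545
    X=e[...,0]*np.cos(a)+e[...,1]*np.sin(a); Y=-e[...,0]*np.sin(a)+e[...,1]*np.cos(a)
    print(c)
    for x0 in range(-50,40,10):
        r=[]
        for y0 in range(-30,31,10):
            m=(abs(X*1e3-x0)<5)&(abs(Y*1e3-y0)<5); z=W[...,2][m]
            r.append(f'{np.nanmedian(z)*1e3:5.0f}' if m.sum()>2 else '   --')
        print(x0,' '.join(r))
E
python3 pk.py
```

```text
side
-50    --   392   393   393   160   135   208
-40    --   393   393   393   159   128   212
-30    --   392   393   393   158   137   212
-20    --    13    14    80   154   169   242
-10   119   118   110   113   204   253   301
0   118    12   103    15   292   318   119
10    63    --    --    74    65    58    59
20    27    --    --    --    57    --    58
30    20     9    14     9    21    27    28
top
-50   386   391   391   391   391   389   383
-40   388   391   391   391   391   390   385
-30   387   391   392   391   391   389   383
-20   385   389   391   391   391   387   382
-10   381   384   387   388   386   383   382
0   195   382   381   382   382   382    --
10    --    --    --    --    --    --    --
20    --    --    --    --    --    --    --
30     3    --    --    --    --    --    --
```

Emit:
{"method": "send_rows", "body": {
  "steps": [
    [-0.02, -0.005, 0, 0, 0, 0],
    [-0.02, -0.005, 0.02, 0, 0, 0],
    [-0.03, -0.008, 0.03, 0, 0, 0],
    [-0.03, -0.008, 0.03, 0, 0, 0],
    [-0.03, -0.02, 0.02, 0, 0, 0],
    [-0.005, -0.045, 0, 0, 0, 0],
    [0, -0.045, 0, 0, 0, 0],
    [0, -0.045, 0, 0, 0, 0],
    [0, -0.045, 0, 0, 0, 0.1],
    [0, -0.045, 0, 0, 0, 0.13],
    [0, -0.045, 0, 0, 0, 0.13],
    [0, -0.045, 0, 0, 0, 0.13],
    [0, -0.045, -0.01, 0, 0, 0.13],
    [0, -0.035, -0.03, 0, 0, 0.07],
    [0, 0, 0, 0, 0, 0],
    [0, 0, 0, 0, 0, 0]
  ],
  "hand": 100
}}

```text
t: 13.75
ee_pos: [0.4547, -0.2608, 0.1093]
ee_rot: [1.395, -2.813, -0.002]
wrist_force: [0.1, 0.2, 0.7]
grip_width: 0.999
finger_force: 0.0
```

```bash
python3 - <<'E'
from h import *
s=readout.sense(); t=s['ee_pos']; R=cv2.Rodrigues(s['ee_rot'])[0]; print(t,s['qpos'],np.degrees(np.arctan2(R[1,1],R[0,1])))
E
python3 pk.py; python3 look.py 5
```

```text
[ 0.4546763  -0.26082288  0.10925652] [-2.10994477e-01  3.63848898e-01 -4.20044752e-01  7.35362747e-05
 -7.88784518e-01 -4.39119985e-01] 142.7541162748251
side
-50    24    19    20    19    19    19    --
-40    25    21    21    21    22    22    23
-30    20    18    13    13    13    --    --
-20    20    13    13    13    13    --    --
-10    21    13    13    14    13    --    --
0    29    50    14    56    58    58    55
10    61    --    --    74    65    58    --
20    44    --    --    --    58    57    --
30    20     6    17     9    22    28    29
top
-50    18    18    18    18    18    18    21
-40    20    20    19    19    20    19    22
-30    18    17    19    20    19    20    23
-20     5    11    12    11    12     4    12
-10    11    12    12    11    11    11    16
0    13    14    14    45    13    14    28
10    57    56    58    72    56    56    59
20    56    56    57    73    56    57    57
30     4     3     3     3     3     3    26
[ 0.45582815 -0.25981802  0.11069687] [-0.20847203 -0.43893485] 142.9167997444901
```

View pics/l5.png

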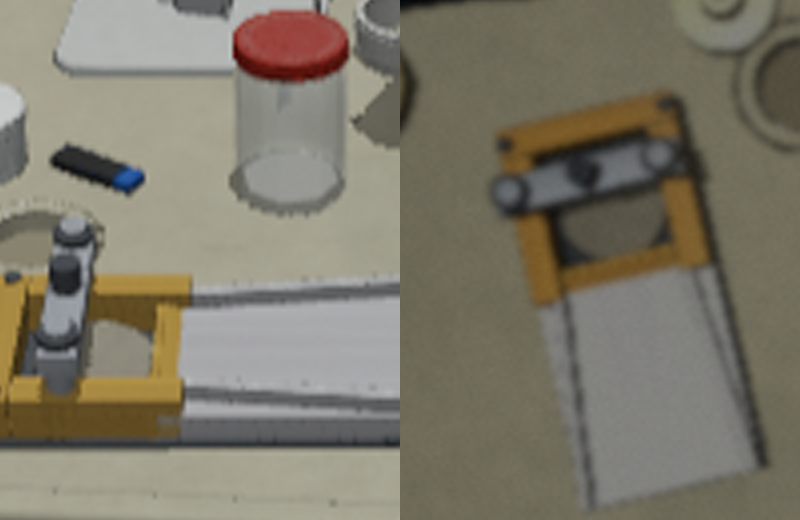

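Emit:
{"method": "send_rows", "body": {
  "steps": [
    [0, -0.01, -0.03, 0, 0, 0],
    [0, 0, -0.03, 0, 0, 0],
    [0, 0, -0.015, 0, 0, 0],
    [0, 0, -0.005, 0, 0, 0],
    [0, 0, 0, 0, 0, 0],
    [0, 0, 0, 0, 0, 0]
  ]
}}

```text
t: 14.55
ee_pos: [0.4565, -0.27, 0.0312]
ee_rot: [-1.4, 2.81, -0.003]
wrist_force: [0.2, -0.6, -0.1]
grip_width: 1.0
finger_force: 0.0
```

Run:
```python
from h import *
s=readout.sense(); t=s['ee_pos']; print(t)
c='side'; p,d=read_camera(c); u,v=map(int,proj(c,np.array([t[0],t[1],0])))
im=p[v-35:v+35,u-45:u+45,::-1]; cv2.imwrite('pics/g6.png',cv2.resize(im,(720,560),interpolation=cv2.INTER_CUBIC))
```

```text
[ 0.4565049  -0.2700154   0.03123757]
```

View pics/g6.png

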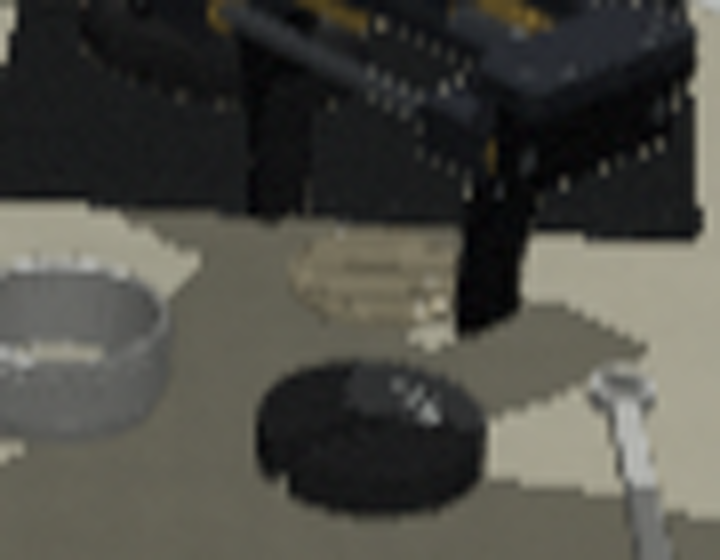

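Emit:
{"method": "send_rows", "body": {
  "steps": [
    [0, 0, -0.0045, 0, 0, 0],
    [0, 0, 0, 0, 0, 0],
    [0, 0, 0, 0, 0, 0]
  ]
}}

```text
t: 14.9
ee_pos: [0.457, -0.2705, 0.0279]
ee_rot: [-1.399, 2.809, -0.005]
wrist_force: [-1.8, 1.9, 10.7]
grip_width: 0.998
finger_force: 5.5
```

Emit:
{"method": "send_rows", "body": {
  "steps": [
    [0, 0, 0, 0, 0, 0],
    [0, 0, 0, 0, 0, 0],
    [0, 0, 0, 0, 0, 0],
    [0, 0, 0, 0, 0, 0],
    [0, 0, 0, 0, 0, 0],
    [0, 0, 0, 0, 0, 0],
    [0, 0, 0, 0, 0, 0],
    [0, 0, 0, 0, 0, 0]
  ],
  "hand": 45,
  "force": 25
}}

```text
t: 15.7
ee_pos: [0.4554, -0.2702, 0.0255]
ee_rot: [1.399, -2.813, -0.0]
wrist_force: [0.5, -1.7, 3.0]
grip_width: 0.654
finger_force: 25.7
```

Emit:
{"method": "send_rows", "body": {
  "steps": [
    [0, 0, 0.02, 0, 0, 0],
    [0, 0, 0.04, 0, 0, 0],
    [0, 0, 0.04, 0, 0, 0],
    [0, 0.02, 0.01, 0, 0, 0],
    [0, 0.042, 0, 0, 0, 0],
    [0, 0.042, 0, 0, 0, 0],
    [0, 0.042, 0, 0, 0, 0],
    [0, 0.042, 0, 0, 0, 0.12],
    [0, 0.042, 0, 0, 0, 0.14],
    [0, 0.042, 0, 0, 0, 0.14],
    [0.015, 0.042, 0, 0, 0, 0.14],
    [0.017, 0.042, 0, 0, 0, 0.14],
    [0.017, 0.042, 0, 0, 0, 0.14],
    [0.017, 0.028, 0, 0, 0, 0.08],
    [0, 0, 0, 0, 0, 0],
    [0, 0, 0, 0, 0, 0],
    [0, 0, 0, 0, 0, 0]
  ]
}}

```text
t: 17.4
ee_pos: [0.5198, 0.1546, 0.1344]
ee_rot: [2.479, -1.924, -0.003]
wrist_force: [-0.0, -0.5, -1.0]
grip_width: 0.657
finger_force: 24.9
```

```bash
python3 look.py 7
```

```text
[0.51982376 0.15457461 0.13439214] [ 0.58778773 -0.33647177] -165.63157482834941
```

View pics/l7.png

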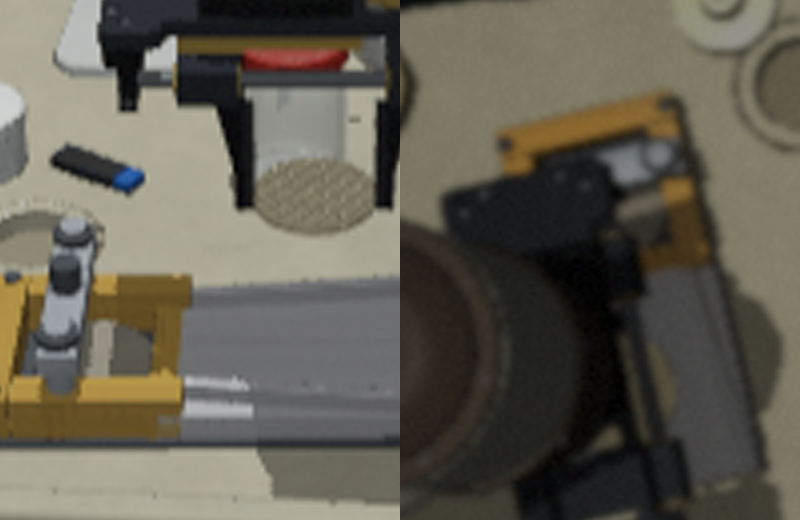

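Emit:
{"method": "send_rows", "body": {
  "steps": [
    [0.0015, 0.001, -0.03, 0, 0, 0],
    [0, 0, -0.03, 0, 0, 0],
    [0, 0, -0.014, 0, 0, 0],
    [0, 0, -0.008, 0, 0, 0],
    [0, 0, 0, 0, 0, 0],
    [0, 0, 0, 0, 0, 0]
  ]
}}

```text
t: 18.1
ee_pos: [0.5234, 0.1568, 0.0543]
ee_rot: [-2.482, 1.924, -0.001]
wrist_force: [0.2, 0.4, -0.5]
grip_width: 0.657
finger_force: 24.9
```

Emit:
{"method": "send_rows", "body": {
  "steps": [
    [0, 0, -0.004, 0, 0, 0],
    [0, 0, -0.003, 0, 0, 0],
    [0, 0, 0, 0, 0, 0],
    [0, 0, 0, 0, 0, 0]
  ]
}}

```text
t: 18.5
ee_pos: [0.523, 0.1569, 0.0466]
ee_rot: [-2.483, 1.924, -0.0]
wrist_force: [-0.1, 0.3, -1.1]
grip_width: 0.657
finger_force: 24.9
```

Emit:
{"method": "send_rows", "body": {
  "steps": [
    [0, 0, -0.001, 0, 0, 0],
    [0, 0, 0, 0, 0, 0]
  ]
}}

```text
t: 18.7
ee_pos: [0.5229, 0.1569, 0.0455]
ee_rot: [-2.483, 1.924, -0.0]
wrist_force: [0.1, -0.9, -0.7]
grip_width: 0.661
finger_force: 24.9
```

Emit:
{"method": "send_rows", "body": {
  "steps": [
    [0, 0, 0, 0, 0, 0],
    [0, 0, 0, 0, 0, 0],
    [0, 0, 0, 0, 0, 0],
    [0, 0, 0, 0, 0, 0],
    [0, 0, 0.02, 0, 0, 0],
    [0, 0, 0.03, 0, 0, 0],
    [0, 0, 0.03, 0, 0, 0]
  ],
  "hand": 85
}}

```text
t: 19.4
ee_pos: [0.5226, 0.1566, 0.1261]
ee_rot: [2.482, -1.923, -0.001]
wrist_force: [0.9, 0.0, -0.3]
grip_width: 0.847
finger_force: 0.0
```

Emit:
{"method": "send_rows", "body": {
  "steps": [
    [-0.005, -0.001, 0, 0, 0, -0.1428],
    [-0.005, -0.001, 0, 0, 0, -0.1428],
    [-0.005, -0.001, 0, 0, 0, -0.1428],
    [-0.005, -0.001, 0, 0, 0, -0.1428],
    [-0.005, -0.001, 0, 0, 0, -0.1428],
    [-0.005, -0.002, 0, 0, 0, -0.1428],
    [-0.005, -0.002, 0, 0, 0, -0.1428],
    [-0.005, -0.002, 0, 0, 0, -0.1428],
    [-0.005, -0.002, 0, 0, 0, -0.1428],
    [-0.005, -0.001, 0, 0, 0, -0.1428],
    [-0.005, -0.001, 0, 0, 0, -0.1428],
    [0, 0, -0.03, 0, 0, 0],
    [0, 0, -0.03, 0, 0, 0],
    [0, 0, -0.014, 0, 0, 0],
    [0, 0, 0, 0, 0, 0],
    [0, 0, 0, 0, 0, 0]
  ],
  "hand": 20
}}

```text
t: 21.0
ee_pos: [0.4683, 0.142, 0.0518]
ee_rot: [-0.396, 3.116, -0.0]
wrist_force: [-0.3, 0.5, 0.5]
grip_width: 0.197
finger_force: 0.0
```

```bash
python3 look.py 8
python3 - <<'E'
from h import *
for c in ['side','top']:
    W=pts(c,np.load(c+'8.npz')['d']); e=W[...,:2]-[.627,.183]; a=.2545
    X=e[...,0]*np.cos(a)+e[...,1]*np.sin(a); Y=-e[...,0]*np.sin(a)+e[...,1]*np.cos(a)
    print(c)
    for x0 in range(-140,-49,10):
        print(x0,' '.join(f'{np.nanmedian(W[...,2][(abs(X*1e3-x0)<5)&(abs(Y*1e3-y0)<5)])*1e3:5.0f}' for y0 in range(-40,41,10)))
E
```

```text
[0.46825218 0.14196939 0.0518014 ] [ 0.627236   -1.94580756] 104.47363411905833
side
-140   121   148   129   116   116   174   201   279   327
-130    28   120   120   114   205   271   297   309   120
-120    25    20    25    26   295   294    25    24    30
-110    20    24    25    25    25    25    25    25    28
-100  -370    23    25    25    26    26    25    25    26
-90    26    21    25    26    26    25    24    25    26
-80    22    22    20    20    21    21    20    22    26
-70    28    23    20    20    20    19    19    21    25
-60    29    22    20    19    20    20    21    28    26
-50    30    24    20    20    20    20    20   nan    27
top
-140   299   383   389   392   392   391   387   384   nan
-130   196   315   384   385   386   385   384   nan   nan
-120    19    21   294   379   383    24    24   nan   nan
-110    20    21    24    23    23    24    24    20   nan
-100    26    22    23    24    24    23    24    18    26
-90    27    19    23    24    23    24    23    18    27
-80    28    19    18    22    23    21    18    19    27
-70    26    18    18    18    18    18    17    19    25
-60    27    19    19    19    18    18    17    20    19
-50    27    18    18    18    17    19    18    19    24
  return np.nanmean(a, axis, out=out, keepdims=keepdims)
```

Emit:
{"method": "send_rows", "body": {
  "steps": [
    [0, 0, -0.004, 0, 0, 0],
    [0.0097, 0.0025, 0, 0, 0, 0],
    [0.0097, 0.0025, 0, 0, 0, 0],
    [0.0097, 0.0025, 0, 0, 0, 0],
    [0.0097, 0.0025, 0, 0, 0, 0],
    [0.0097, 0.0025, 0, 0, 0, 0],
    [0.0097, 0.0025, 0, 0, 0, 0],
    [0.0097, 0.0025, 0, 0, 0, 0],
    [0.0068, 0.0018, 0, 0, 0, 0],
    [0.0068, 0.0018, 0, 0, 0, 0],
    [0.0068, 0.0018, 0, 0, 0, 0],
    [0.0068, 0.0018, 0, 0, 0, 0],
    [0.0058, 0.0015, 0.0015, 0, 0, 0],
    [0.0058, 0.0015, 0.0015, 0, 0, 0],
    [0.0048, 0.0012, 0, 0, 0, 0],
    [0, 0, 0, 0, 0, 0]
  ]
}}

```text
t: 22.7
ee_pos: [0.5805, 0.1711, 0.0507]
ee_rot: [-0.395, 3.115, 0.001]
wrist_force: [0.2, -0.2, -0.4]
grip_width: 0.201
finger_force: 0.0
```

Emit:
{"method": "send_rows", "body": {
  "steps": [
    [0.0039, 0.001, 0, 0, 0, 0],
    [0.0039, 0.001, 0, 0, 0, 0],
    [0.0029, 0.0008, 0, 0, 0, 0],
    [0, 0, 0, 0, 0, 0],
    [0, 0, 0, 0, 0, 0]
  ]
}}

```text
t: 23.2
ee_pos: [0.5902, 0.1735, 0.0505]
ee_rot: [-0.395, 3.116, 0.0]
wrist_force: [-1.0, -0.5, 0.1]
grip_width: 0.197
finger_force: 0.0
```

```bash
python3 pk.py 2>/dev/null | head -11
```

```text
side
-50    --   394   394   394   158   134   212
-40    --   394   394   394   157   130   211
-30    --   393   393   394   159   136   213
-20    --    --    21    22   160   166   244
-10   119   120   111   112   205   245   302
0    --   119   104   206   288   320   120
10    62    --    --    74    63    58    59
20    30    --    --    --    19    --    --
30    18     8    15    20    17    29    29
top
```

Emit:
{"method": "send_rows", "body": {
  "steps": [
    [-0.02, -0.005, 0, 0, 0, 0],
    [-0.02, -0.005, 0.02, 0, 0, 0],
    [-0.03, -0.008, 0.03, 0, 0, 0],
    [-0.03, -0.008, 0.03, 0, 0, 0],
    [-0.03, -0.03, 0.02, 0, 0, 0],
    [-0.005, -0.045, 0, 0, 0, 0],
    [0, -0.045, 0, 0, 0, 0],
    [0, -0.045, 0, 0, 0, 0],
    [0, -0.045, 0, 0, 0, 0],
    [0, -0.045, 0, 0, 0, 0],
    [0, 0, 0, 0, 0, 0]
  ]
}}

```text
t: 24.4
ee_pos: [0.4543, -0.1114, 0.1505]
ee_rot: [0.385, -3.118, 0.0]
wrist_force: [-0.4, 0.7, -0.1]
grip_width: 0.197
finger_force: 0.0
```

```bash
python3 pk.py; python3 look.py 9
```

```text
side
-50    24    19    19    20    19    20    --
-40    25    22    22    22    22    21    24
-30    21    18    19    18    18    19    --
-20    22    18    19    19    18    19    --
-10    24    19    19    19    18    19    --
0    44    22    48    56    58    56    54
10    63    --    --    74    65    58    --
20    31    --    --    55    19    58    --
30    19    10    14    14    20    27    28
top
-50    19    18    18    18    18    18    20
-40    19    19    20    20    19    19    21
-30    21    15    20    19    18    20    22
-20     5    16    16    17    17     4    11
-10    16    17    17    17    18    17    19
0    19    20    19    43    20    19    28
10    57    57    59    72    56    55    59
20    56    56    56    71    56    55    56
30     4     3     5     3     5     2    24
[ 0.45474477 -0.10848842  0.15051274] [ 0.11456852 -1.43584007] 104.28999046696623
```

View pics/l9.png

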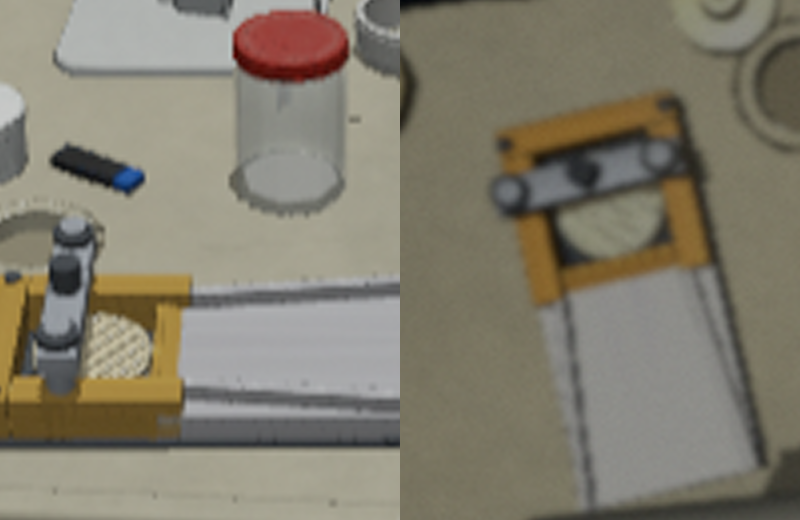

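```bash
python3 -c "
from plant import robot; print(robot.sign_off())"
```

```text
the job is handed in; nothing more can be done
None
```

The stone is flat on the pocket floor with the largest grid plate flat on top of it, ribs up; the weight, ring, pad and jar were left alone, and I handed the job in at about 25 s.

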